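# Nip up the clamp screw of a mandoline slicer and prove that it holds

### The job

Clamp the mandoline slicer to the draining worktop: swing the red lever clockwise until the screw bites on the slicer's foot, then lean on the lever with about 10 newtons, 72 mm out from the screw, and keep that up for a second with the screw standing still, never forcing it beyond 13. Then let go of the lever and, to check that the clamp holds, push squarely on the slicer's free end towards the clamp, building up gently to about 8 newtons for a second: it must not shift. Leave the slicer clamped where it was and the other kitchen things undisturbed.

Things in the scene. Friction and masses are not known exactly. Their poses are not given: they have to be found in the camera images.
- clamp: grey bracket screwed to the worktop (fixed). Origin on the worktop under the vertical screw axis. Its throat opens to its own -x; a post (30 x 40 mm, 82 mm high) stands with its centre 62 mm to its +x; an arm 40 mm wide (z 62 to 82 mm) reaches from the post to the axis.
- screw (a joint): turn of the clamp's quick-thread screw, rad; grows as it tightens, clockwise seen from above (end stop at 1.7). Loose, it drags about 0.2 N m and stays where it is left. Each rad lowers the shoe 12 mm. It bites on the slicer's foot between 0.5 and 1.0 rad, then turns only about 0.05 rad more while the torque grows; on release it springs back slightly and stays clamped.
- lever_grip (a point): point on the centre line of the screw's red lever, 72 mm from the screw axis, 106 mm above the worktop. The lever is one level round bar 12 mm thick, from a hub 28 mm across to a ball 18 mm across at 100 mm from the axis; air below its outer half. It points from screw_axis to here.
- screw_axis (a point): point on the screw axis at the lever's height (106 mm above the worktop), fixed to the clamp
- spindle: steel spindle, 12 mm thick, that the screw lowers, with the black rubber shoe (a disc 28 mm across, 11 mm high) on its foot; origin on the worktop below the axis when the screw is at 0. How far the shoe is set down on it differs each time (5 mm in all), so its bite must be felt. While tightening, the shoe's force is (screw torque - 0.2 N m) / 0.012 m: 10 N pushed squarely on the lever 72 mm out gives about 43 N.
- slicer: mandoline slicer, a loose white plastic tray 240 x 95 mm, 28 mm high, about 0.36 kg; origin under its centre, x along its length, +x towards the grey foot end that lies under the shoe. Unclamped it slides at a push of 2 to 5 N.
- slicer_end (a point): middle of the flat end face of the slicer's free (green) end, 14 mm above the worktop; the face is 95 mm wide and 28 mm high and looks along the slicer's -x
- trivet: green silicone trivet, 170 mm across, 8 mm thick, stuck to the worktop; origin under its centre
- teapot_lid: blue ceramic teapot lid, 76 mm across, 38 mm high, lying on the trivet; origin under its centre
- milk_pan: stainless milk pan, 150 mm across, 75 mm high, black handle to its +y reaching 200 mm from the centre, 90 mm high; origin under its centre
- jug: glass measuring jug, 110 mm across, 115 mm high, handle to its +y; origin under its centre
- lunchbox: blue plastic lunchbox with four white snap latches, 126 x 176 x 62 mm; origin under its centre
- mug: white mug, 80 mm across, 90 mm high; origin under its centre
- spoon: wooden spoon 240 mm long, lying; origin near its middle
Things that resemble listed ones, but are neither listed nor needed, are in the scene too. What is shaped like the clamp but purple is not meant.

How it is judged (in metres and radians):
On the way, in this order (a step that is already met when the one before it is completed fails the run):
1. the lever has been swung round until the screw bites, and the screw is held tight (shoe force above 30 N, about 8 N on the lever at 72 mm) for 0.5 s while it stands still (below 0.03 rad/s) (contact force between spindle and slicer above 30 N and velocity of joint screw between -0.03 and 0.03 rad/s), for 0.5 s.
2. with the clamp still gripping (shoe force above 8 N), the slicer is pushed on its free end with more than 6 N for 0.4 s, and stays within 5 mm of where it was (contact force between the fingers and slicer above 6 N and x of the grasp point in the frame of slicer_end below 0.01 m and contact force between spindle and slicer above 8 N and distance of slicer from where it was at the start of the episode below 0.005 m), for 0.4 s.
At the end, for the whole second after the job is handed in: The shoe still bears on the slicer's foot with more than 8 N, the slicer lies at rest within 5 mm of its first place and the screw stands still (contact force between spindle and slicer above 8 N and distance of slicer from where it was at the start of the episode below 0.005 m and linear speed of slicer below 0.02 m/s and velocity of joint screw between -0.05 and 0.05 rad/s); the robot touches nothing.
It fails at once if the screw is forced: the shoe presses on the slicer with more than 70 N (about 14 N on the lever at 72 mm) (contact force between spindle and slicer above 70 N).
It fails at once if the slicer is pushed with more than 20 N (contact force between the fingers and slicer above 20 N).
It fails at once if the slicer is shifted by more than 12 mm (distance of slicer from where it was at the start of the episode above 0.012 m).
It fails at once if another kitchen thing is moved by more than 20 mm (distance of any of teapot_lid, milk_pan, jug, lunchbox, mug, spoon from where it was at the start of the episode above 0.02 m).
It also fails if it takes over 72 s, if anything falls off the work surface, if the arm or the gripper's body presses on something with over 40 N, if the wrist force passes 120 N, or if a joint passes its speed limit or range.

### The arm

A 6-joint arm with a two-finger parallel gripper is mounted at the origin on the work surface. World frame = base frame: x ahead of the robot, y to its left, z up, the work surface at z = 0. Lengths are in mm, angles in rad, forces in N, time in s.
With the tool pointing down it reaches from about 325 to 850 mm from the base axis. Payload 4.4 kg.
Tool frame: the origin (TCP) lies at the very end of the fingers, on their centre line; the grasp point (between the pads) lies manip.pinch_z behind it (manip.pinch_z is the distance from the TCP to the grasp point, in mm); z points along the fingers, x is the direction in which the jaws open and shut, and the axes are right-handed (so a half turn about z gives the same grasp; the last joint's range is limited). The gripper opens to 94 mm and grips with 3 to 60 N. Pads are 16 mm wide; open, the fingers measure 119 mm over their backs; the gripper's body (75 mm by 177 mm) begins 78 mm behind the grasp point.
Start: joints at [0.958, 0.207, 1.542, -0, 1.393, -0.15], TCP at [256.721, 514.511, 205.447] pointing down, gripper open.
Joint ranges: [-2.73, 2.73], [-0.86, 2.22], [0.23, 2.46], [-1.11, 4.25], [0.08, 2.63], [-2.82, 2.82]. Speed limits (rad/s): [2.79, 2.79, 3.14, 3.14, 3.14, 3.14].

### API

Orientations are given as a unit quaternion [x, y, z, w].
In Python, from workcell import manip, imaging gives the robot as it stands.
- The arm moves only by the tool jog_arm, never from a script. Its argument "motion" is a list of rows, each an object of numbers: "hand": the closure, from 0 (fully open) to 1 (shut); "x", "y", "z": the shift along the tool's x, y, z in cm; "yaw": the turn about the tool's z in degrees. A call has 1 to 12 rows; each row is the pose to reach, as a shift and turn from the pose commanded when the call began, along the tool's axes at that moment; what a row does not reach only later rows make up. A row lasts 1/12 s, in which the tool goes at most 41.7 mm and 7.16 degrees, less where a joint would pass 70% of its speed; a pose out of reach is approached as far as the arm can. A call with a gripper value outside its range is refused whole. The fingers move at their own pace and stop on an object; "newtons" is the grip in N (left out, the last holds). Time passes only in rows, so rows that repeat a pose let the fingers close. It gives the time, the measured TCP pose, the force and the opening at its end, in the units of the state.
- manip.get_obs(): the state, without advancing time (a new reading comes with each control period).
- imaging.snapshot(name): name is "scene" or "top"; returns the picture (480x640x3 uint8, red, green, blue); there is no depth.
- imaging.camera_params(name): a dict with "K" (3x3 intrinsics, pixels), "camera_from_world" (4x4, takes a point from world to camera coordinates). Camera axes: x right, y up, looking along -z (the intrinsics and any distortion apply to the point x, -y, -z); pixel columns grow to the right and rows downward; lengths in mm; the calibration is good to about 2 mm. A picture is of the moment at which its call begins. camera_params takes no time and is no camera call.
- manip.sign_off(): hands the job in, once; it reports no verdict.
The state is a dict: "time": time; "joints": joint angles; "joint_vel": joint speeds; "joint_torque": joint torques, N m; "position": TCP position; "tcp_rot": TCP orientation; "force": force on the tool from outside, world axes, zero at the start; "ft_torque": the same for the moment, N m; "width": opening from 0.0 (shut) to 1.0 (fully open).
Only numpy, scipy, OpenCV 4.12 (cv2) and the standard library are available. Lean on these libraries where they do the work, as an engineer would, in place of code of your own. Each camera call takes 0.05 s, during which the arm holds its last target.

## Working session

There is one attempt and no reset: what is moved stays moved. The work goes in short steps, Python scripts to look and compute and a tool call to move; the robot and the scene stay as the last step left them, time stands still between calls to the robot, and variables do not carry over. Pictures are saved under pics/ and viewed, and the job is handed in when it is done.

Besides the shell and the picture viewer there is one more tool, called after "Emit:" in YAML: its name, and indented under it one key for each argument. jog_arm: Moves the arm, as the interface text tells. Its arguments: {"type":"object","properties":{"motion":{"type":"array"},"newtons":{"type":"number"}},"required":["motion"]}

```bash
ls; mkdir -p pics
python3 - <<'E'
from workcell import manip, imaging
import cv2
for n in("scene","top"):
    cv2.imwrite(f"pics/{n}0.png",imaging.snapshot(n)[:,:,::-1])
    print(imaging.camera_params(n))
print(manip.get_obs(),manip.pinch_z)
E
```

```text
pics
{'K': array([[458.33475222,   0.        , 313.66207597],
       [  0.        , 458.33475222, 241.82642949],
       [  0.        ,   0.        ,   1.        ]]), 'camera_from_world': array([[-8.06332913e-01,  5.91307595e-01, -1.35115185e-02,
         4.40976644e+02],
       [-4.86312880e-01, -6.49809236e-01,  5.84164138e-01,
         2.40402001e+02],
       [ 3.36640782e-01,  4.77601596e-01,  8.11523074e-01,
        -1.42508632e+03],
       [ 0.00000000e+00,  0.00000000e+00,  0.00000000e+00,
         1.00000000e+00]])}
{'K': array([[537.48313628,   0.        , 311.33772182],
       [  0.        , 537.48313628, 249.25537624],
       [  0.        ,   0.        ,   1.        ]]), 'camera_from_world': array([[ 1.36291444e-02, -9.99743361e-01,  1.80958128e-02,
         2.43608286e+01],
       [ 9.85873941e-01,  1.64570256e-02,  1.66678548e-01,
        -5.90424529e+02],
       [-1.66933575e-01,  1.55685043e-02,  9.85845223e-01,
        -1.37931667e+03],
       [ 0.00000000e+00,  0.00000000e+00,  0.00000000e+00,
         1.00000000e+00]])}
{'time': 0.1, 'joints': array([ 9.57485466e-01,  2.07352562e-01,  1.54277492e+00,  3.18676596e-05,
        1.39350310e+00, -1.50506256e-01]), 'joint_vel': array([-0.00032291, -0.00204598, -0.00373502,  0.0001488 , -0.0020141 ,
        0.00079773]), 'joint_torque': array([ 2.17502829e-04, -3.71867359e+01, -2.82292432e+01,  6.99091586e-02,
        3.12017009e-02, -7.29894055e-05]), 'position': array([256.30168511, 513.9192056 , 204.41398657]), 'tcp_rot': array([ 8.50430181e-01,  5.26086940e-01, -9.43292354e-04,  3.85653088e-04]), 'force': array([-0.97526424,  0.23573492,  0.8009126 ]), 'ft_torque': array([ 0.00743677,  0.00711092, -0.03546401]), 'width': 1.001956411750966} 18.8
```

View pics/scene0.png

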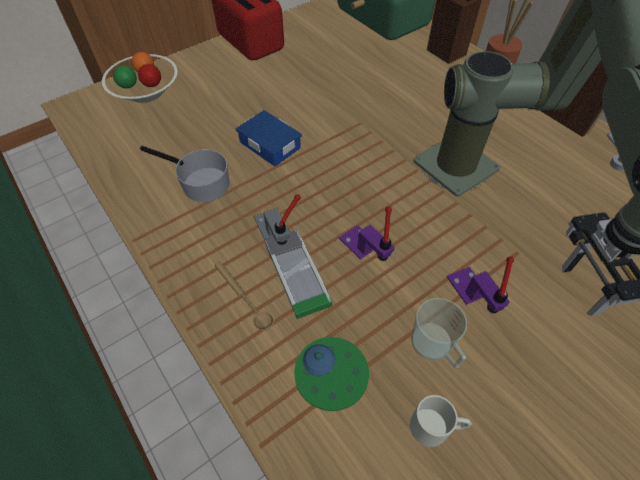

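View pics/top0.png

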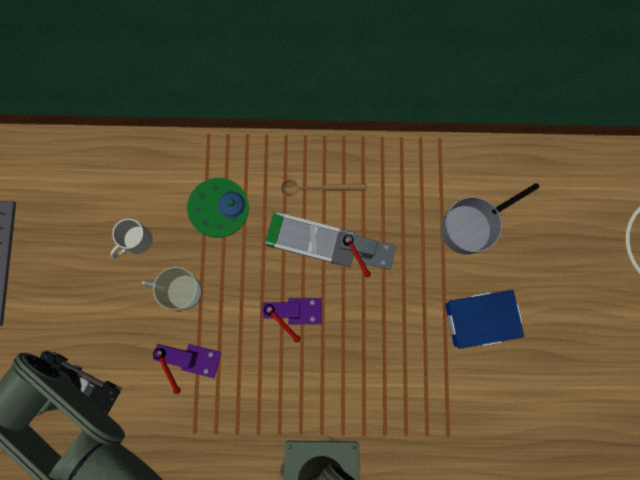

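The grey clamp's screw is at about (348,240) in the top view, with its red lever tip at (367,274). The green end is at (272,230), and the two purple clamps are decoys. Next I'll measure these.

```bash
cat > h.py <<'E'
import numpy as np, cv2
from workcell import manip, imaging
def ray(n,px):
    p=imaging.camera_params(n);K=p["K"];T=p["camera_from_world"];R=T[:3,:3];t=T[:3,3]
    d=np.linalg.inv(K)@np.array([px[0],px[1],1.]);d=np.array([d[0],-d[1],-d[2]])
    return -R.T@t, R.T@d
def onz(n,px,z):
    c,d=ray(n,px);return c+d*(z-c[2])/d[2]
def proj(n,P):
    p=imaging.camera_params(n);q=p["camera_from_world"]@np.append(P,1);q=p["K"]@np.array([q[0],-q[1],-q[2]]);return q[:2]/q[2]
def tri(a,b):
    c1,d1=ray("top",a);c2,d2=ray("scene",b)
    s=np.linalg.lstsq(np.c_[d1,-d2],c2-c1,rcond=None)[0]
    p,q=c1+s[0]*d1,c2+s[1]*d2;return (p+q)/2,np.linalg.norm(p-q)
def red(img,box):
    h=cv2.cvtColor(img,cv2.COLOR_RGB2HSV);m=((h[...,0]<8)|(h[...,0]>172))&(h[...,1]>150)&(h[...,2]>60)
    k=np.zeros(m.shape,bool);x0,x1,y0,y1=box;k[y0:y1,x0:x1]=1
    return np.argwhere(m&k)[:,::-1]
E
python3 - <<'E'
from h import *
np.set_printoptions(precision=1,suppress=True)
t=cv2.imread("pics/top0.png")[:,:,::-1].copy();s=cv2.imread("pics/scene0.png")[:,:,::-1].copy()
for n,im,b in(("top",t,(335,385,230,285)),("scene",s,(270,305,190,240))):
    p=red(im,b);l=cv2.fitLine(p.astype(np.float32),cv2.DIST_L2,0,.01,.01).ravel();u=(p-l[2:])@l[:2]
    e=[l[2:]+l[:2]*u.min(),l[2:]+l[:2]*u.max()]
    print(n,len(p),e,[onz(n,x,106) for x in e])
h=cv2.cvtColor(t,cv2.COLOR_RGB2HSV)
m=((h[...,0]>45)&(h[...,0]<80)&(h[...,1]>150)).astype(np.uint8);m[:, :255]=0;m[:, 300:]=0;m[:200]=0;m[260:]=0
p=np.argwhere(m)[:,::-1].astype(np.float32);r=cv2.minAreaRect(p);print("green",r,[onz("top",x,28) for x in cv2.boxPoints(r)])
big=lambda im,b,k:cv2.resize(im[b[2]:b[3],b[0]:b[1]],None,fx=k,fy=k,interpolation=cv2.INTER_CUBIC)[:,:,::-1]
cv2.imwrite("pics/t1.png",big(t,(255,415,195,300),5));cv2.imwrite("pics/s1.png",big(s,(240,400,185,320),4))
E
```

```text
top 167 [array([348.6, 240.7]), array([368.1, 276. ])] [array([604.3, -61. , 106. ]), array([ 514.2, -110.6,  106. ])]
scene 150 [array([279.8, 224.9]), array([298.5, 194.7])] [array([609.6, -56.9, 106. ]), array([ 513.2, -111.9,  106. ])]
green ((273.85845947265625, 229.74526977539062), (9.752599716186523, 30.9061279296875), 15.945394515991211) [array([607.9, 158.5,  28. ]), array([690.6, 137.7,  28. ]), array([683.5, 112. ,  28. ]), array([601., 133.,  28.])]
```

View pics/t1.png

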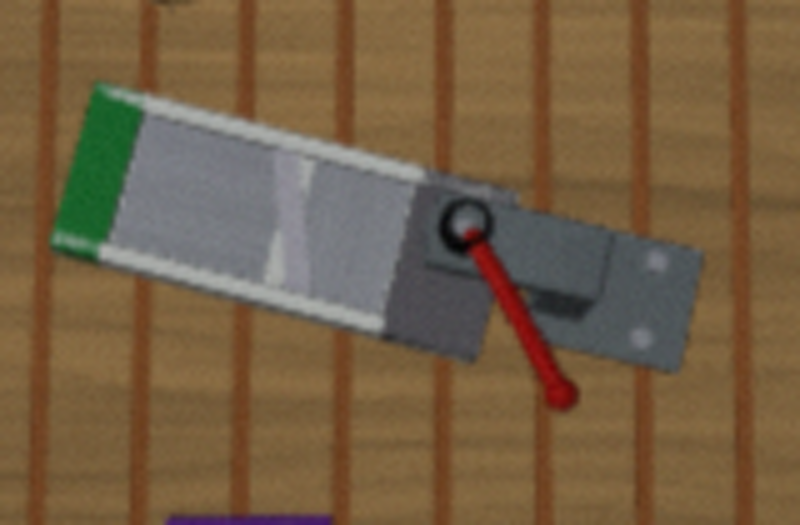

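View pics/s1.png

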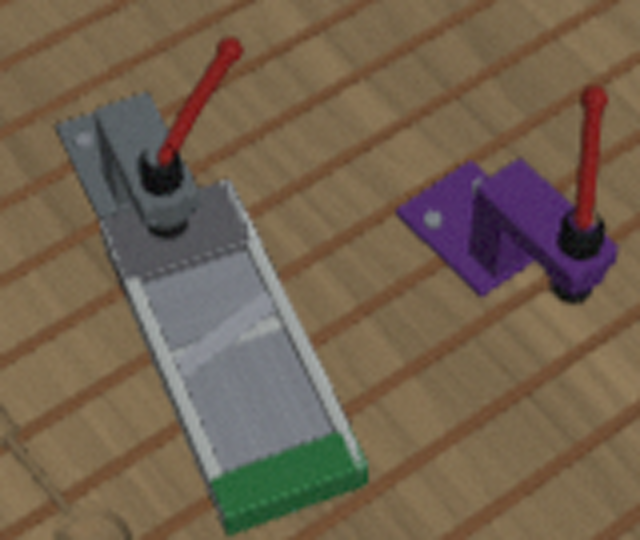

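Run:
```python
from h import *
np.set_printoptions(precision=1,suppress=True)
c=lambda x,y:(255+x/5-.4,195+y/5-.4); s=lambda x,y:(240+x/4-.4,185+y/4-.4)
for q in [(52,245),(475,362),(100,85),(520,190)]: print("tray",q,onz("top",c(*q),28))
for q in [(227,533),(366,483)]: print("scene bottom",onz("scene",s(*q),0))
for q in [(213,483),(362,462)]: print("scene top",onz("scene",s(*q),28))
print("ball",tri(c(560,393),s(229,48)),"hub",tri(c(467,223),s(161,160)))
for z in (106,116): print(z,onz("top",c(467,223),z),onz("scene",s(161,160),z), "ball",onz("top",c(560,393),z),onz("scene",s(229,48),z))
print("post end of arm",[onz("top",c(*q),82) for q in [(428,265),(612,235),(600,300),(440,190)]])
o=manip.get_obs();from scipy.spatial.transform import Rotation as R
print(R.from_quat(o["tcp_rot"]).as_matrix())
```

```text
tray (52, 245) [607.  158.2  28. ]
tray (475, 362) [547.  -70.5  28. ]
tray (100, 85) [696.1 134.6  28. ]
tray (520, 190) [641.6 -94.8  28. ]
scene bottom [698.4 134.6   0. ]
scene bottom [609.  158.3   0. ]
scene top [693.  114.2  28. ]
scene top [611.6 156.9  28. ]
ball (array([ 521.2, -106.9,  108.2]), np.float64(1.0044349193393909)) hub (array([608.4, -59.4, 103.8]), np.float64(0.4143328713751343))
106 [608.1 -59.4 106. ] [609.  -57.7 106. ] ball [ 521.1 -106.8  106. ] [ 520.5 -108.9  106. ]
116 [606.2 -58.5 116. ] [612.8 -50.8 116. ] ball [ 519.9 -105.6  116. ] [ 525.2 -101.5  116. ]
post end of arm [array([590.1, -41.2,  82. ]), array([ 607.6, -137.2,   82. ]), array([ 573.1, -130.7,   82. ]), array([630. , -47.3,  82. ])]
[[ 0.4  0.9 -0. ]
 [ 0.9 -0.4 -0. ]
 [-0.  -0.  -1. ]]
```

Emit:
jog_arm:
  motion:
    - {"x": -43.1, "y": 55.4, "yaw": 34.8, "hand": 1}
    - {"x": -43.1, "y": 55.4, "yaw": 34.8, "hand": 1}
    - {"x": -43.1, "y": 55.4, "yaw": 34.8, "hand": 1}
    - {"x": -43.1, "y": 55.4, "yaw": 34.8, "hand": 1}
    - {"x": -43.1, "y": 55.4, "yaw": 34.8, "hand": 1}
    - {"x": -43.1, "y": 55.4, "yaw": 34.8, "hand": 1}
    - {"x": -43.1, "y": 55.4, "yaw": 34.8, "hand": 1}
    - {"x": -43.1, "y": 55.4, "yaw": 34.8, "hand": 1}
    - {"x": -43.1, "y": 55.4, "yaw": 34.8, "hand": 1}
    - {"x": -43.1, "y": 55.4, "yaw": 34.8, "hand": 1}
    - {"x": -43.1, "y": 55.4, "yaw": 34.8, "hand": 1}
    - {"x": -43.1, "y": 55.4, "yaw": 34.8, "hand": 1}
  newtons: 50

```text
invalid input at $.motion[0]: expected keys hand, x, y, z, yaw
```

Emit:
jog_arm:
  motion:
    - {"x": -43.1, "y": 55.4, "z": 0, "yaw": 34.8, "hand": 1}
    - {"x": -43.1, "y": 55.4, "z": 0, "yaw": 34.8, "hand": 1}
    - {"x": -43.1, "y": 55.4, "z": 0, "yaw": 34.8, "hand": 1}
    - {"x": -43.1, "y": 55.4, "z": 0, "yaw": 34.8, "hand": 1}
    - {"x": -43.1, "y": 55.4, "z": 0, "yaw": 34.8, "hand": 1}
    - {"x": -43.1, "y": 55.4, "z": 0, "yaw": 34.8, "hand": 1}
    - {"x": -43.1, "y": 55.4, "z": 0, "yaw": 34.8, "hand": 1}
    - {"x": -43.1, "y": 55.4, "z": 0, "yaw": 34.8, "hand": 1}
    - {"x": -43.1, "y": 55.4, "z": 0, "yaw": 34.8, "hand": 1}
    - {"x": -43.1, "y": 55.4, "z": 0, "yaw": 34.8, "hand": 1}
    - {"x": -43.1, "y": 55.4, "z": 0, "yaw": 34.8, "hand": 1}
    - {"x": -43.1, "y": 55.4, "z": 0, "yaw": 34.8, "hand": 1}
  newtons: 50

```text
time: 1.1
position: [472.9, 61.6, 205.2]
tcp_rot: [0.969, 0.248, -0.0, -0.0]
force: [0.1, 0.8, 0.3]
width: 0.183
```

```bash
cat >> h.py <<'E'
def goto(x,y,z,ang,start=None):
    o=manip.get_obs();q=o["tcp_rot"]; a=np.degrees(2*np.arctan2(q[1],q[0])); p=np.array(o["position"])
    if start is not None: p=np.array(start[:3]);a=start[3]
    r=np.radians(a);d=np.array([x,y,z])-p
    X=np.array([np.cos(r),np.sin(r),0]);Y=np.array([np.sin(r),-np.cos(r),0])
    print("cm x %.2f y %.2f z %.2f yaw %.1f"%(d@X/10,d@Y/10,-d[2]/10,(a-ang+180)%360-180), "from",np.round(p,1),round(a,1))
E
python3 -c "
from h import *
goto(558.8,-119,205.2,28.7)"
```

```text
cm x -1.12 y 19.97 z -0.00 yaw -0.0 from [472.9  61.6 205.2] 28.7
```

Emit:
jog_arm:
  motion:
    - {"x": -1.1, "y": 20, "z": 0, "yaw": 0, "hand": 1}
    - {"x": -1.1, "y": 20, "z": 0, "yaw": 0, "hand": 1}
    - {"x": -1.1, "y": 20, "z": 0, "yaw": 0, "hand": 1}
    - {"x": -1.1, "y": 20, "z": 0, "yaw": 0, "hand": 1}
    - {"x": -1.1, "y": 20, "z": 0, "yaw": 0, "hand": 1}
    - {"x": -1.1, "y": 20, "z": 0, "yaw": 0, "hand": 1}
    - {"x": -1.1, "y": 20, "z": 0, "yaw": 0, "hand": 1}
    - {"x": -1.1, "y": 20, "z": 0, "yaw": 0, "hand": 1}

```text
time: 1.77
position: [558.4, -116.6, 204.7]
tcp_rot: [0.969, 0.248, -0.001, -0.001]
force: [0.1, -0.1, -0.0]
width: 0.006
```

Run:
```python
from h import *
goto(558.8,-119,93,28.7)
print(manip.get_obs()["force"],manip.get_obs()["ft_torque"])
s=imaging.snapshot("scene");cv2.imwrite("pics/s2.png",cv2.resize(s[100:330,200:440],None,fx=2.5,fy=2.5)[:,:,::-1])
```

```text
cm x -0.08 y 0.24 z 11.17 yaw -0.0 from [ 558.4 -116.6  204.7] 28.7
[ 0.08477141 -0.13936005 -0.01534115] [-0.06581249 -0.02330157 -0.02029176]
```

View pics/s2.png

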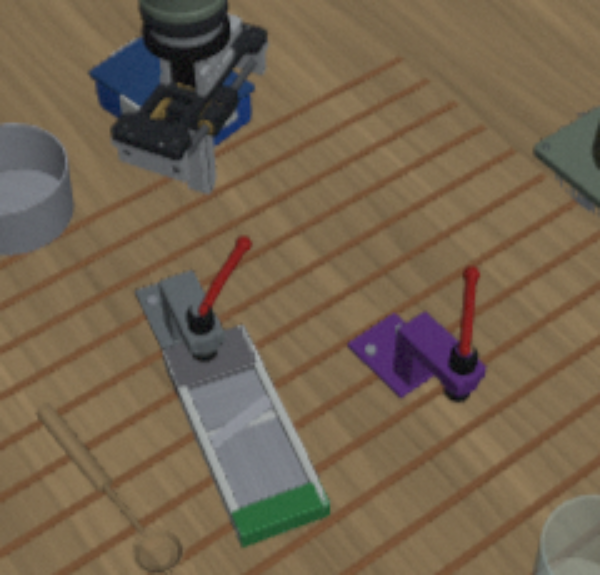

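The closed gripper hangs beyond the lever at about (180,150), clear of everything. Descending beside the lever.

Emit:
jog_arm:
  motion:
    - {"x": -0.1, "y": 0.2, "z": 4, "yaw": 0, "hand": 1}
    - {"x": -0.1, "y": 0.2, "z": 8, "yaw": 0, "hand": 1}
    - {"x": -0.1, "y": 0.2, "z": 11.2, "yaw": 0, "hand": 1}
    - {"x": -0.1, "y": 0.2, "z": 11.2, "yaw": 0, "hand": 1}
    - {"x": -0.1, "y": 0.2, "z": 11.2, "yaw": 0, "hand": 1}

```text
time: 2.23
position: [557.1, -117.2, 92.0]
tcp_rot: [0.969, 0.249, -0.002, -0.002]
force: [0.4, -0.5, 0.4]
width: 0.006
```

Run:
```python
from h import *
goto(558.8,-119,93,28.7)
print(manip.get_obs()["force"],manip.get_obs()["ft_torque"])
# sweep plan: rows, tool centre = A+72u-14t for lever angle
A=np.array([608,-59]);o=manip.get_obs()["position"]
for k in range(0,13):
    th=208.7-5*k;r=np.radians(th);u=np.array([np.cos(r),np.sin(r)]);t=np.array([np.sin(r),-np.cos(r)])
    p=A+72*u-14*t;print(k*5,end=" ");goto(p[0],p[1],93,th-180)
```

```text
cm x 0.06 y 0.24 z -0.10 yaw 0.1 from [ 557.1 -117.2   92. ] 28.8
[ 0.43682242 -0.54504682  0.43218943] [-0.044771    0.02394537  0.00965453]
0 cm x 0.06 y -1.26 z -0.10 yaw 0.1 from [ 557.1 -117.2   92. ] 28.8
5 cm x -0.03 y -1.90 z -0.10 yaw 5.1 from [ 557.1 -117.2   92. ] 28.8
10 cm x -0.07 y -2.54 z -0.10 yaw 10.1 from [ 557.1 -117.2   92. ] 28.8
15 cm x -0.05 y -3.18 z -0.10 yaw 15.1 from [ 557.1 -117.2   92. ] 28.8
20 cm x 0.02 y -3.81 z -0.10 yaw 20.1 from [ 557.1 -117.2   92. ] 28.8
25 cm x 0.15 y -4.44 z -0.10 yaw 25.1 from [ 557.1 -117.2   92. ] 28.8
30 cm x 0.33 y -5.05 z -0.10 yaw 30.1 from [ 557.1 -117.2   92. ] 28.8
35 cm x 0.57 y -5.65 z -0.10 yaw 35.1 from [ 557.1 -117.2   92. ] 28.8
40 cm x 0.85 y -6.22 z -0.10 yaw 40.1 from [ 557.1 -117.2   92. ] 28.8
45 cm x 1.19 y -6.76 z -0.10 yaw 45.1 from [ 557.1 -117.2   92. ] 28.8
50 cm x 1.57 y -7.28 z -0.10 yaw 50.1 from [ 557.1 -117.2   92. ] 28.8
55 cm x 1.99 y -7.76 z -0.10 yaw 55.1 from [ 557.1 -117.2   92. ] 28.8
60 cm x 2.46 y -8.20 z -0.10 yaw 60.1 from [ 557.1 -117.2   92. ] 28.8
```

Emit:
jog_arm:
  motion:
    - {"x": 0.0, "y": -0.7, "z": 0, "yaw": 0, "hand": 1}
    - {"x": 0.0, "y": -1.25, "z": 0, "yaw": 0, "hand": 1}
    - {"x": 0, "y": -1.6, "z": 0, "yaw": 2.5, "hand": 1}
    - {"x": 0, "y": -1.9, "z": 0, "yaw": 5, "hand": 1}
    - {"x": -0.05, "y": -2.2, "z": 0, "yaw": 7.5, "hand": 1}
    - {"x": -0.05, "y": -2.55, "z": 0, "yaw": 10, "hand": 1}
    - {"x": -0.05, "y": -2.85, "z": 0, "yaw": 12.5, "hand": 1}
    - {"x": -0.05, "y": -3.2, "z": 0, "yaw": 15, "hand": 1}
    - {"x": 0, "y": -3.5, "z": 0, "yaw": 17.5, "hand": 1}
    - {"x": 0, "y": -3.8, "z": 0, "yaw": 20, "hand": 1}
    - {"x": 0, "y": -3.8, "z": 0, "yaw": 20, "hand": 1}

```text
time: 3.15
position: [542.3, -86.7, 96.5]
tcp_rot: [0.997, 0.076, 0.002, 0.002]
force: [-1.0, -2.9, 2.3]
width: 0.002
```

```bash
cat > st.py <<'E'
from h import *
import sys
o=manip.get_obs();q=o["tcp_rot"];a=2*np.arctan2(q[1],q[0]);p=o["position"]
X=np.array([np.cos(a),np.sin(a)]);Y=np.array([np.sin(a),-np.cos(a)])
F=o["force"];print("t",o["time"],"F",F.round(2),"toolx %.2f tooly %.2f"%(F[:2]@X,F[:2]@Y),"M",o["ft_torque"].round(3))
d=p[:2]-[608,-59];print("along lever %.1f"%(-d@X),"perp %.1f"%(d@Y),"p",p.round(1),"swung %.1f"%(28.7-np.degrees(a)))
for s in map(float,sys.argv[1:]):
    th=208.7-s;r=np.radians(th);u=np.array([np.cos(r),np.sin(r)]);t=np.array([np.sin(r),-np.cos(r)])
    g=np.array([608,-59])+72*u-14*t;print(s,end=" ");goto(g[0],g[1],p[2],th-180)
E
python3 st.py 22 24 26 28 30 32
python3 - <<'E'
from h import *
t=imaging.snapshot("top");s=imaging.snapshot("scene")
a=cv2.resize(s[150:330,200:400],(660,594));cv2.imwrite("pics/s3.png",a[:,:,::-1])
E
```

```text
t 3.15 F [-0.95 -2.93  2.29] toolx -1.39 tooly 2.75 M [-0.475  0.184 -0.006]
along lever 69.1 perp 17.4 p [542.3 -86.7  96.5] swung 20.0
22.0 cm x -0.33 y -0.59 z -0.00 yaw 2.0 from [542.3 -86.7  96.5] 8.7
24.0 cm x -0.37 y -0.85 z -0.00 yaw 4.0 from [542.3 -86.7  96.5] 8.7
26.0 cm x -0.39 y -1.10 z -0.00 yaw 6.0 from [542.3 -86.7  96.5] 8.7
28.0 cm x -0.41 y -1.36 z -0.00 yaw 8.0 from [542.3 -86.7  96.5] 8.7
30.0 cm x -0.42 y -1.61 z -0.00 yaw 10.0 from [542.3 -86.7  96.5] 8.7
32.0 cm x -0.42 y -1.87 z -0.00 yaw 12.0 from [542.3 -86.7  96.5] 8.7
```

View pics/s3.png

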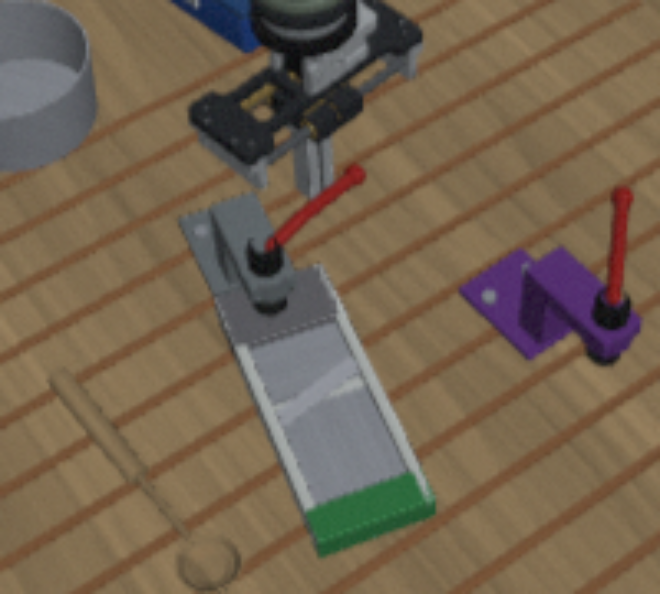

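Emit:
jog_arm:
  motion:
    - {"x": 0, "y": 1.0, "z": 0, "yaw": 0, "hand": 1}
    - {"x": -0.1, "y": 1.0, "z": 1.3, "yaw": 0, "hand": 1}
    - {"x": -0.1, "y": 1.0, "z": 1.3, "yaw": 0, "hand": 1}
    - {"x": -0.1, "y": 1.0, "z": 1.3, "yaw": 0, "hand": 1}

```text
time: 3.58
position: [540.8, -95.9, 79.9]
tcp_rot: [0.997, 0.076, -0.001, -0.001]
force: [0.3, 0.5, 0.4]
width: 0.003
```

```bash
python3 st.py 20
```

```text
t 3.5833 F [0.27 0.54 0.39] toolx 0.35 tooly -0.49 M [-0.076  0.037 -0.008]
along lever 71.9 perp 26.3 p [540.8 -95.9  79.9] swung 20.0
20.0 cm x -0.00 y -1.23 z -0.00 yaw -0.0 from [540.8 -95.9  79.9] 8.7
```

```bash
python3 st.py 20 22 24 26 28 30 | tail -6
```

```text
20.0 cm x -0.00 y -1.23 z -0.00 yaw -0.0 from [540.8 -95.9  79.9] 8.7
22.0 cm x -0.05 y -1.48 z -0.00 yaw 2.0 from [540.8 -95.9  79.9] 8.7
24.0 cm x -0.09 y -1.73 z -0.00 yaw 4.0 from [540.8 -95.9  79.9] 8.7
26.0 cm x -0.11 y -1.99 z -0.00 yaw 6.0 from [540.8 -95.9  79.9] 8.7
28.0 cm x -0.13 y -2.24 z -0.00 yaw 8.0 from [540.8 -95.9  79.9] 8.7
30.0 cm x -0.14 y -2.50 z -0.00 yaw 10.0 from [540.8 -95.9  79.9] 8.7
```

Emit:
jog_arm:
  motion:
    - {"x": 0, "y": -0.6, "z": 0, "yaw": 0, "hand": 1}
    - {"x": 0, "y": -1.0, "z": 0, "yaw": 0, "hand": 1}
    - {"x": 0, "y": -1.25, "z": 0, "yaw": 0, "hand": 1}
    - {"x": -0.05, "y": -1.5, "z": 0, "yaw": 2, "hand": 1}
    - {"x": -0.1, "y": -1.75, "z": 0, "yaw": 4, "hand": 1}
    - {"x": -0.1, "y": -2.0, "z": 0, "yaw": 6, "hand": 1}
    - {"x": -0.1, "y": -2.0, "z": 0, "yaw": 6, "hand": 1}

```text
time: 4.17
position: [537.5, -76.6, 80.8]
tcp_rot: [1.0, 0.024, 0.0, 0.001]
force: [-0.4, -3.4, -0.6]
width: 0.006
```

```bash
python3 st.py 28 30 32 34 36 38
```

```text
t 4.1667 F [-0.4  -3.4  -0.59] toolx -0.56 tooly 3.37 M [-0.623  0.128 -0.011]
along lever 71.2 perp 14.3 p [537.5 -76.6  80.8] swung 26.0
28.0 cm x -0.12 y -0.28 z -0.00 yaw 2.0 from [537.5 -76.6  80.8] 2.7
30.0 cm x -0.16 y -0.53 z -0.00 yaw 4.0 from [537.5 -76.6  80.8] 2.7
32.0 cm x -0.19 y -0.79 z -0.00 yaw 6.0 from [537.5 -76.6  80.8] 2.7
34.0 cm x -0.20 y -1.04 z -0.00 yaw 8.0 from [537.5 -76.6  80.8] 2.7
36.0 cm x -0.21 y -1.30 z -0.00 yaw 10.0 from [537.5 -76.6  80.8] 2.7
38.0 cm x -0.21 y -1.55 z -0.00 yaw 12.0 from [537.5 -76.6  80.8] 2.7
```

Emit:
jog_arm:
  motion:
    - {"x": -0.05, "y": -0.3, "z": 0, "yaw": 2, "hand": 1}
    - {"x": -0.1, "y": -0.55, "z": 0, "yaw": 4, "hand": 1}
    - {"x": -0.1, "y": -0.55, "z": 0, "yaw": 4, "hand": 1}

```text
time: 4.42
position: [536.5, -71.1, 80.8]
tcp_rot: [1.0, -0.011, 0.0, 0.0]
force: [-0.3, -3.1, -0.1]
width: 0.006
```

```bash
python3 st.py 32 34 36 38
```

```text
t 4.4167 F [-0.3  -3.11 -0.15] toolx -0.23 tooly 3.11 M [-0.6    0.054 -0.032]
along lever 71.2 perp 13.7 p [536.5 -71.1  80.8] swung 30.0
32.0 cm x -0.12 y -0.23 z -0.00 yaw 2.0 from [536.5 -71.1  80.8] -1.3
34.0 cm x -0.16 y -0.48 z -0.00 yaw 4.0 from [536.5 -71.1  80.8] -1.3
36.0 cm x -0.19 y -0.73 z -0.00 yaw 6.0 from [536.5 -71.1  80.8] -1.3
38.0 cm x -0.20 y -0.99 z -0.00 yaw 8.0 from [536.5 -71.1  80.8] -1.3
```

Emit:
jog_arm:
  motion:
    - {"x": -0.05, "y": -0.25, "z": 0, "yaw": 2, "hand": 1}
    - {"x": -0.05, "y": -0.5, "z": 0, "yaw": 4, "hand": 1}
    - {"x": -0.05, "y": -0.5, "z": 0, "yaw": 4, "hand": 1}

```text
time: 4.67
position: [535.9, -66.1, 80.7]
tcp_rot: [0.999, -0.046, 0.0, 0.0]
force: [-1.5, -3.1, 1.3]
width: 0.004
```

```bash
python3 st.py 36 38 40 42
```

```text
t 4.6667 F [-1.48 -3.13  1.29] toolx -1.19 tooly 3.25 M [-0.573  0.16  -0.034]
along lever 71.2 perp 13.6 p [535.9 -66.1  80.7] swung 33.9
36.0 cm x -0.13 y -0.22 z -0.00 yaw 2.1 from [535.9 -66.1  80.7] -5.2
38.0 cm x -0.17 y -0.47 z -0.00 yaw 4.1 from [535.9 -66.1  80.7] -5.2
40.0 cm x -0.19 y -0.73 z -0.00 yaw 6.1 from [535.9 -66.1  80.7] -5.2
42.0 cm x -0.21 y -0.98 z -0.00 yaw 8.1 from [535.9 -66.1  80.7] -5.2
```

Emit:
jog_arm:
  motion:
    - {"x": -0.05, "y": -0.25, "z": 0, "yaw": 2, "hand": 1}
    - {"x": -0.1, "y": -0.5, "z": 0, "yaw": 4, "hand": 1}
    - {"x": -0.1, "y": -0.5, "z": 0, "yaw": 4, "hand": 1}

```text
time: 4.92
position: [535.6, -60.9, 80.7]
tcp_rot: [0.997, -0.08, 0.0, 0.0]
force: [-0.1, -3.4, 0.4]
width: 0.002
```

```bash
python3 st.py 40 42
```

```text
t 4.9167 F [-0.12 -3.42  0.39] toolx 0.43 tooly 3.39 M [-0.581  0.09  -0.02 ]
along lever 71.2 perp 13.5 p [535.6 -60.9  80.7] swung 37.9
40.0 cm x -0.13 y -0.22 z -0.00 yaw 2.1 from [535.6 -60.9  80.7] -9.2
42.0 cm x -0.16 y -0.47 z -0.00 yaw 4.1 from [535.6 -60.9  80.7] -9.2
```

Emit:
jog_arm:
  motion:
    - {"x": -0.05, "y": -0.25, "z": 0, "yaw": 2, "hand": 1}
    - {"x": -0.05, "y": -0.5, "z": 0, "yaw": 4, "hand": 1}
    - {"x": -0.05, "y": -0.5, "z": 0, "yaw": 4, "hand": 1}

```text
time: 5.17
position: [535.7, -55.9, 80.7]
tcp_rot: [0.993, -0.115, -0.0, -0.0]
force: [-1.5, -3.0, 0.9]
width: 0.005
```

```bash
python3 st.py 44 46
```

```text
t 5.1667 F [-1.53 -3.03  0.87] toolx -0.79 tooly 3.30 M [-0.615  0.198  0.023]
along lever 71.1 perp 13.5 p [535.7 -55.9  80.7] swung 41.9
44.0 cm x -0.13 y -0.21 z -0.00 yaw 2.1 from [535.7 -55.9  80.7] -13.2
46.0 cm x -0.17 y -0.47 z -0.00 yaw 4.1 from [535.7 -55.9  80.7] -13.2
```

Emit:
jog_arm:
  motion:
    - {"x": -0.05, "y": -0.25, "z": 0, "yaw": 2, "hand": 1}
    - {"x": -0.1, "y": -0.5, "z": 0, "yaw": 4, "hand": 1}
    - {"x": -0.1, "y": -0.5, "z": 0, "yaw": 4, "hand": 1}

```text
time: 5.42
position: [535.9, -51.7, 80.7]
tcp_rot: [0.989, -0.15, 0.0, 0.001]
force: [-0.2, -4.7, 0.9]
width: 0.004
```

```bash
python3 st.py 48 50
```

```text
t 5.4167 F [-0.25 -4.72  0.91] toolx 1.16 tooly 4.58 M [-1.012  0.213 -0.027]
along lever 71.1 perp 14.4 p [535.9 -51.7  80.7] swung 45.9
48.0 cm x -0.14 y -0.31 z -0.00 yaw 2.1 from [535.9 -51.7  80.7] -17.2
50.0 cm x -0.18 y -0.56 z -0.00 yaw 4.1 from [535.9 -51.7  80.7] -17.2
```

Emit:
jog_arm:
  motion:
    - {"x": -0.05, "y": -0.25, "z": 0, "yaw": 2, "hand": 1}
    - {"x": -0.05, "y": -0.4, "z": 0, "yaw": 3, "hand": 1}
    - {"x": -0.05, "y": -0.4, "z": 0, "yaw": 3, "hand": 1}

```text
time: 5.67
position: [535.9, -49.6, 80.8]
tcp_rot: [0.985, -0.175, -0.0, 0.003]
force: [-2.7, -10.2, 2.4]
width: 0.004
```

```bash
python3 st.py 52 54
```

```text
t 5.6667 F [ -2.66 -10.21   2.45] toolx 1.01 tooly 10.51 M [-1.832  0.564  0.021]
along lever 70.9 perp 16.0 p [535.9 -49.6  80.8] swung 48.8
52.0 cm x -0.18 y -0.60 z -0.00 yaw 3.2 from [535.9 -49.6  80.8] -20.1
54.0 cm x -0.21 y -0.85 z -0.00 yaw 5.2 from [535.9 -49.6  80.8] -20.1
```

Bite felt at about 46°: force rose from 3.3 N to 10.5 N. I'll hold here and watch.

Emit:
jog_arm:
  motion:
    - {"x": 0, "y": 0, "z": 0, "yaw": 0, "hand": 1}
    - {"x": 0, "y": 0, "z": 0, "yaw": 0, "hand": 1}
    - {"x": 0, "y": 0, "z": 0, "yaw": 0, "hand": 1}

```text
time: 5.92
position: [535.9, -49.6, 80.7]
tcp_rot: [0.985, -0.175, -0.0, 0.002]
force: [-3.6, -9.4, 1.7]
width: 0.008
```

```bash
python3 st.py
```

```text
t 5.9167 F [-3.57 -9.36  1.74] toolx -0.13 tooly 10.02 M [-1.748  0.601 -0.005]
along lever 70.9 perp 16.0 p [535.9 -49.6  80.7] swung 48.8
```

Emit:
jog_arm:
  motion:
    - {"x": 0, "y": 0, "z": 0, "yaw": 0, "hand": 1}
    - {"x": 0, "y": 0, "z": 0, "yaw": 0, "hand": 1}
    - {"x": 0, "y": 0, "z": 0, "yaw": 0, "hand": 1}
    - {"x": 0, "y": 0, "z": 0, "yaw": 0, "hand": 1}
    - {"x": 0, "y": 0, "z": 0, "yaw": 0, "hand": 1}
    - {"x": 0, "y": 0, "z": 0, "yaw": 0, "hand": 1}
    - {"x": 0, "y": 0, "z": 0, "yaw": 0, "hand": 1}
    - {"x": 0, "y": 0, "z": 0, "yaw": 0, "hand": 1}
    - {"x": 0, "y": 0, "z": 0, "yaw": 0, "hand": 1}
    - {"x": 0, "y": 0, "z": 0, "yaw": 0, "hand": 1}

```text
time: 6.75
position: [535.9, -49.6, 80.7]
tcp_rot: [0.985, -0.175, -0.0, 0.002]
force: [-2.2, -10.6, 3.2]
width: 0.005
```

```bash
python3 st.py
python3 - <<'E'
from h import *
s=imaging.snapshot("scene");t=imaging.snapshot("top")
a=np.hstack([cv2.resize(s[180:330,200:360],(400,375)),cv2.resize(t[190:310,255:415],(400,300+75))]);cv2.imwrite("pics/b4.png",a[:,:,::-1])
E
```

```text
t 6.75 F [ -2.18 -10.6    3.25] toolx 1.60 tooly 10.70 M [-1.743  0.539 -0.019]
along lever 70.9 perp 16.0 p [535.9 -49.6  80.7] swung 48.8
```

View pics/b4.png

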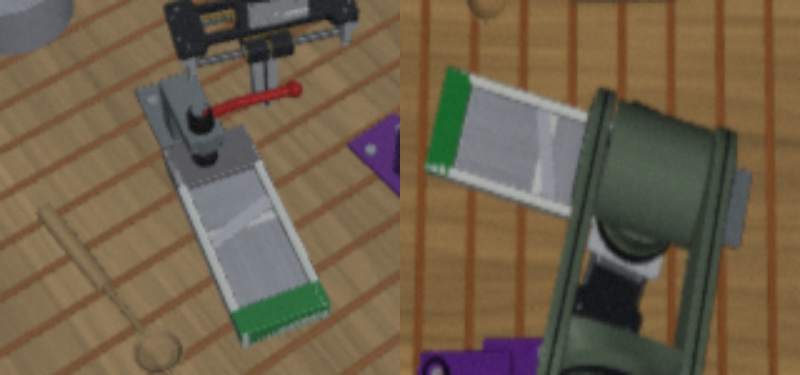

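Emit:
jog_arm:
  motion:
    - {"x": 0, "y": 0.3, "z": 0, "yaw": 0, "hand": 1}
    - {"x": 0, "y": 0.8, "z": 0, "yaw": 0, "hand": 1}
    - {"x": 0, "y": 2, "z": 0, "yaw": 0, "hand": 1}
    - {"x": 0, "y": 3, "z": 0, "yaw": 0, "hand": 1}
    - {"x": 0, "y": 3, "z": -4, "yaw": 0, "hand": 1}
    - {"x": 0, "y": 3, "z": -8, "yaw": 0, "hand": 1}
    - {"x": 0, "y": 3, "z": -10, "yaw": 0, "hand": 1}
    - {"x": 0, "y": 3, "z": -10, "yaw": 0, "hand": 1}
    - {"x": 0, "y": 3, "z": -10, "yaw": 0, "hand": 1}

```text
time: 7.6
position: [526.9, -75.5, 181.9]
tcp_rot: [0.984, -0.176, 0.002, -0.0]
force: [-1.0, -0.1, -0.8]
width: 0.003
```

```bash
python3 st.py
python3 - <<'E'
from h import *
print("trivet",onz("top",(218,208),8),"lid",onz("top",(231,204),38), "jug", onz("top",(177,287),60))
goto(660,179,180,-13.8)
E
```

```text
t 7.6 F [-1.01 -0.13 -0.84] toolx -0.90 tooly 0.47 M [-0.022  0.093  0.038]
along lever 70.4 perp 43.7 p [526.9 -75.5 181.9] swung 49.0
trivet [708.28123265 292.13495985   8.        ] lid [712.66938411 252.58812131  38.        ] jug [483.02639534 380.75958528  60.        ]
cm x 3.65 y -28.49 z 0.19 yaw -6.5 from [526.9 -75.5 181.9] -20.3
```

Emit:
jog_arm:
  motion:
    - {"x": 3.7, "y": -28.5, "z": 0, "yaw": -6.5, "hand": 1}
    - {"x": 3.7, "y": -28.5, "z": 0, "yaw": -6.5, "hand": 1}
    - {"x": 3.7, "y": -28.5, "z": 0, "yaw": -6.5, "hand": 1}
    - {"x": 3.7, "y": -28.5, "z": 0, "yaw": -6.5, "hand": 1}
    - {"x": 3.7, "y": -28.5, "z": 0, "yaw": -6.5, "hand": 1}
    - {"x": 3.7, "y": -28.5, "z": 0, "yaw": -6.5, "hand": 1}
    - {"x": 3.7, "y": -28.5, "z": 0, "yaw": -6.5, "hand": 1}
    - {"x": 3.7, "y": -28.5, "z": 0, "yaw": -6.5, "hand": 1}
    - {"x": 3.7, "y": -28.5, "z": 0, "yaw": -6.5, "hand": 1}
    - {"x": 3.7, "y": -28.5, "z": 0, "yaw": -6.5, "hand": 1}
    - {"x": 3.7, "y": -28.5, "z": 0, "yaw": -6.5, "hand": 1}

```text
time: 8.52
position: [658.6, 177.9, 179.0]
tcp_rot: [0.993, -0.121, -0.001, 0.001]
force: [0.2, -0.8, -0.1]
width: 0.006
```

Run:
```python
from h import *
goto(660,179,8,-13.8)
s=imaging.snapshot("scene")
t=imaging.snapshot("top")
a=np.hstack([cv2.resize(s[170:380,200:400],(400,420)),cv2.resize(t[170:310,235:415],(400,311)).copy() if 0 else cv2.resize(t[130:340,210:410],(400,420))]);cv2.imwrite("pics/b5.png",a[:,:,::-1])
```

```text
cm x 0.11 y -0.14 z 17.10 yaw -0.1 from [658.6 177.9 179. ] -13.9
```

View pics/b5.png

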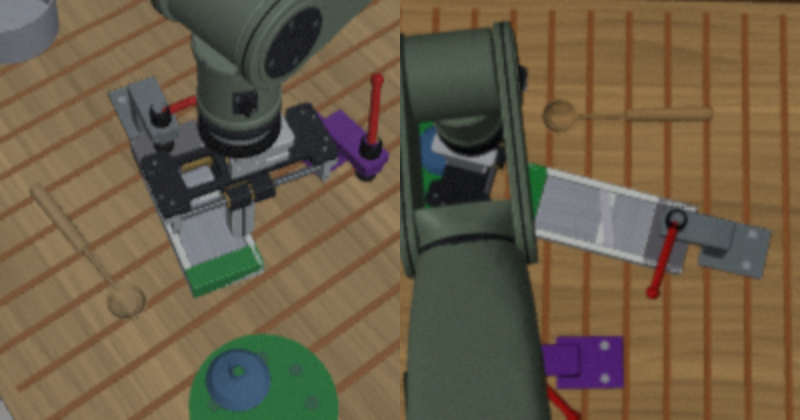

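Lever is left at about (655,290) in the right-hand crop and the slicer looks unmoved. The gripper is just beyond the green end, so I'll descend.

Emit:
jog_arm:
  motion:
    - {"x": 0.1, "y": -0.1, "z": 4, "yaw": 0, "hand": 1}
    - {"x": 0.1, "y": -0.1, "z": 8, "yaw": 0, "hand": 1}
    - {"x": 0.1, "y": -0.1, "z": 12, "yaw": 0, "hand": 1}
    - {"x": 0.1, "y": -0.1, "z": 14.5, "yaw": 0, "hand": 1}
    - {"x": 0.1, "y": -0.1, "z": 16.2, "yaw": 0, "hand": 1}
    - {"x": 0.1, "y": -0.1, "z": 16.9, "yaw": 0, "hand": 1}
    - {"x": 0.1, "y": -0.1, "z": 16.9, "yaw": 0, "hand": 1}
    - {"x": 0.1, "y": -0.1, "z": 16.9, "yaw": 0, "hand": 1}

```text
time: 9.28
position: [661.7, 179.6, 12.5]
tcp_rot: [0.993, -0.121, 0.001, -0.0]
force: [1.1, -0.4, -0.0]
width: 0.007
```

```bash
python3 st.py
python3 - <<'E'
from h import *
goto(652+.238*8,147+.971*8,8,-13.8)
s=imaging.snapshot("scene")
cv2.imwrite("pics/s6.png",cv2.resize(s[220:380,230:390],(640,640))[:600,:,::-1])
E
```

```text
t 9.2833 F [ 1.09 -0.4  -0.04] toolx 1.16 tooly 0.12 M [-0.103  0.091 -0.03 ]
along lever 5.1 perp -244.5 p [661.7 179.6  12.5] swung 42.6
cm x -0.16 y 2.59 z 0.45 yaw -0.1 from [661.7 179.6  12.5] -13.9
```

View pics/s6.png

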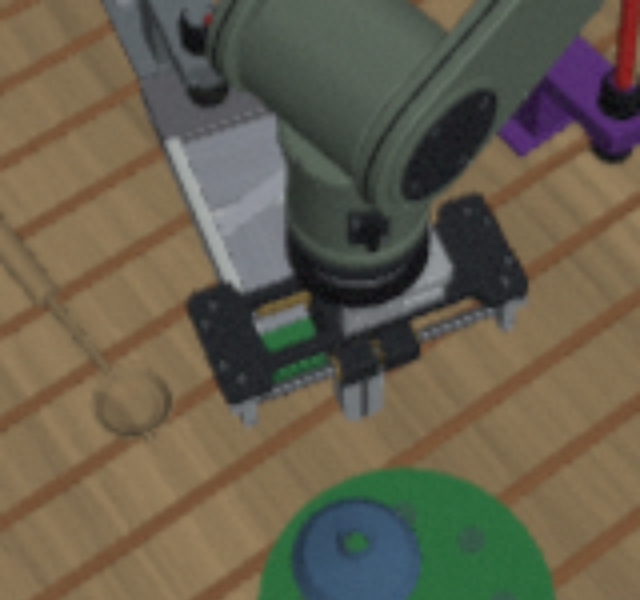

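The fingers are beside the free end (pixel (360,400)), between it and the trivet. Approaching.

Emit:
jog_arm:
  motion:
    - {"x": -0.2, "y": 0.7, "z": 0.2, "yaw": 0, "hand": 1}
    - {"x": -0.2, "y": 1.4, "z": 0.2, "yaw": 0, "hand": 1}
    - {"x": -0.2, "y": 2.0, "z": 0.2, "yaw": 0, "hand": 1}
    - {"x": -0.2, "y": 2.0, "z": 0.2, "yaw": 0, "hand": 1}
    - {"x": -0.2, "y": 2.0, "z": 0.2, "yaw": 0, "hand": 1}

```text
time: 9.75
position: [654.4, 160.6, 10.0]
tcp_rot: [0.993, -0.121, 0.0, -0.0]
force: [0.5, -0.4, -0.5]
width: 0.006
```

```bash
python3 st.py|head -2
```

```text
t 9.75 F [ 0.5  -0.42 -0.49] toolx 0.59 tooly 0.29 M [-0.032  0.084 -0.001]
along lever 7.6 perp -224.3 p [654.4 160.6  10. ] swung 42.6
```

Emit:
jog_arm:
  motion:
    - {"x": 0, "y": 0.15, "z": 0, "yaw": 0, "hand": 1}
    - {"x": 0, "y": 0.3, "z": 0, "yaw": 0, "hand": 1}
    - {"x": 0, "y": 0.3, "z": 0, "yaw": 0, "hand": 1}

```text
time: 10.0
position: [653.9, 159.1, 9.7]
tcp_rot: [0.993, -0.12, 0.0, -0.001]
force: [0.7, 1.8, -0.5]
width: 0.006
```

```bash
python3 st.py|head -2
```

```text
t 10.0 F [ 0.66  1.75 -0.49] toolx 0.22 tooly -1.86 M [ 0.286  0.001 -0.019]
along lever 7.5 perp -222.7 p [653.9 159.1   9.7] swung 42.5
```

Emit:
jog_arm:
  motion:
    - {"x": 0, "y": 0.08, "z": 0, "yaw": 0, "hand": 1}
    - {"x": 0, "y": 0.16, "z": 0, "yaw": 0, "hand": 1}
    - {"x": 0, "y": 0.16, "z": 0, "yaw": 0, "hand": 1}

```text
time: 10.25
position: [653.9, 159.0, 9.7]
tcp_rot: [0.993, -0.12, 0.001, -0.002]
force: [2.8, 6.1, -1.7]
width: 0.005
```

```bash
python3 st.py|head -2
```

```text
t 10.25 F [ 2.81  6.06 -1.73] toolx 1.28 tooly -6.56 M [ 1.065 -0.234 -0.076]
along lever 7.5 perp -222.7 p [653.9 159.    9.7] swung 42.5
```

Emit:
jog_arm:
  motion:
    - {"x": 0, "y": 0.08, "z": 0, "yaw": 0, "hand": 1}
    - {"x": 0, "y": 0.08, "z": 0, "yaw": 0, "hand": 1}

```text
time: 10.42
position: [653.9, 159.0, 9.8]
tcp_rot: [0.993, -0.12, 0.001, -0.002]
force: [1.5, 7.7, -1.3]
width: 0.006
```

```bash
python3 st.py|head -2
```

```text
t 10.4167 F [ 1.54  7.67 -1.29] toolx -0.34 tooly -7.82 M [ 1.45  -0.341  0.011]
along lever 7.5 perp -222.7 p [653.9 159.    9.8] swung 42.5
```

7.8 N and the slicer is not moving. Adding a touch, then holding for a second.

Emit:
jog_arm:
  motion:
    - {"x": 0, "y": 0.03, "z": 0, "yaw": 0, "hand": 1}
    - {"x": 0, "y": 0.03, "z": 0, "yaw": 0, "hand": 1}
    - {"x": 0, "y": 0.03, "z": 0, "yaw": 0, "hand": 1}
    - {"x": 0, "y": 0.03, "z": 0, "yaw": 0, "hand": 1}
    - {"x": 0, "y": 0.03, "z": 0, "yaw": 0, "hand": 1}
    - {"x": 0, "y": 0.03, "z": 0, "yaw": 0, "hand": 1}
    - {"x": 0, "y": 0.03, "z": 0, "yaw": 0, "hand": 1}
    - {"x": 0, "y": 0.03, "z": 0, "yaw": 0, "hand": 1}
    - {"x": 0, "y": 0.03, "z": 0, "yaw": 0, "hand": 1}
    - {"x": 0, "y": 0.03, "z": 0, "yaw": 0, "hand": 1}
    - {"x": 0, "y": 0.03, "z": 0, "yaw": 0, "hand": 1}
    - {"x": 0, "y": 0.03, "z": 0, "yaw": 0, "hand": 1}

```text
time: 11.42
position: [653.9, 159.0, 9.8]
tcp_rot: [0.993, -0.12, 0.001, -0.003]
force: [3.1, 8.1, -1.0]
width: 0.004
```

```bash
python3 st.py|head -2
```

```text
t 11.4167 F [ 3.08  8.05 -0.97] toolx 1.07 tooly -8.55 M [ 1.467 -0.36  -0.029]
along lever 7.5 perp -222.6 p [653.9 159.    9.8] swung 42.5
```

Emit:
jog_arm:
  motion:
    - {"x": 0, "y": -0.3, "z": 0, "yaw": 0, "hand": 1}
    - {"x": 0, "y": -1, "z": 0, "yaw": 0, "hand": 1}
    - {"x": 0, "y": -2.5, "z": 0, "yaw": 0, "hand": 1}
    - {"x": 0, "y": -2.5, "z": -4, "yaw": 0, "hand": 1}
    - {"x": 0, "y": -2.5, "z": -8, "yaw": 0, "hand": 1}
    - {"x": 0, "y": -2.5, "z": -12, "yaw": 0, "hand": 1}
    - {"x": 0, "y": -2.5, "z": -16, "yaw": 0, "hand": 1}
    - {"x": 0, "y": -2.5, "z": -18, "yaw": 0, "hand": 1}
    - {"x": 0, "y": -2.5, "z": -18, "yaw": 0, "hand": 1}
    - {"x": 0, "y": -2.5, "z": -18, "yaw": 0, "hand": 1}

```text
time: 12.25
position: [660.0, 180.7, 191.5]
tcp_rot: [0.993, -0.12, 0.002, -0.0]
force: [-0.2, -0.8, -0.5]
width: 0.003
```

Emit:
jog_arm:
  motion:
    - {"x": -10, "y": -16, "z": 0, "yaw": 0, "hand": 1}
    - {"x": -10, "y": -16, "z": 0, "yaw": 0, "hand": 1}
    - {"x": -10, "y": -16, "z": 0, "yaw": 0, "hand": 1}
    - {"x": -10, "y": -16, "z": 0, "yaw": 0, "hand": 1}
    - {"x": -10, "y": -16, "z": 0, "yaw": 0, "hand": 1}
    - {"x": -10, "y": -16, "z": 0, "yaw": 0, "hand": 1}
    - {"x": -10, "y": -16, "z": 0, "yaw": 0, "hand": 1}
    - {"x": -10, "y": -16, "z": 0, "yaw": 0, "hand": 1}

```text
time: 12.92
position: [599.1, 358.2, 186.8]
tcp_rot: [0.993, -0.12, -0.002, 0.002]
force: [0.8, -0.1, -0.4]
width: 0.002
```

Run:
```python
from h import *
np.set_printoptions(precision=1,suppress=True)
t=imaging.snapshot("top");t0=cv2.imread("pics/top0.png")[:,:,::-1]
for im in (t0,t):
    h=cv2.cvtColor(np.ascontiguousarray(im),cv2.COLOR_RGB2HSV)
    m=((h[...,0]>45)&(h[...,0]<80)&(h[...,1]>150)).astype(np.uint8);m[:, :255]=0;m[:, 300:]=0;m[:200]=0;m[260:]=0
    p=np.argwhere(m)[:,::-1];print(len(p),p.mean(0))
print(manip.get_obs()["force"],manip.get_obs()["position"])
cv2.imwrite("pics/t7.png",t[:,:,::-1])
```

```text
269 [274.2 228.2]
280 [274.5 227.3]
[ 0.5  0.6 -0. ] [599.7 357.6 187.5]
```

View pics/t7.png

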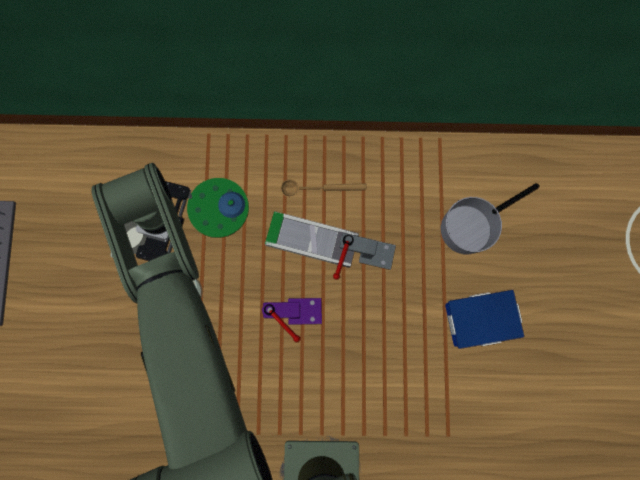

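The slicer is in place (green end mean shifted less than 1 px), the lever has swung about 46°, and the arm is clear of everything. Handing in.

```bash
python3 -c "
from workcell import manip
print(manip.sign_off())"
```

```text
the job is handed in; nothing more can be done
None
```

The slicer is clamped where it started, and it did not move when I tested the clamp. The job is handed in, at about 13 s on the robot's clock.

- **Tightening:** I swung the red lever about 46° clockwise with closed fingers until the screw bit (0.75–0.8 rad). I then held 10.0–10.7 N at about 71 mm from the axis for just over a second. The TCP pose did not change while I held. The shoe force works out at about 45 N, calculated from the push rather than measured.
- **Clamp test:** I pushed squarely on the green end, building up to 7.8–8.6 N and holding for over a second. The finger position stayed constant to 0.1 mm.
- **Last checks:** In the top view the green end lies within 1 px (about 2 mm) of its first place. The other kitchen things in view look unmoved. The arm covered the mug and jug in that picture, so I could not check those two, though I felt no contact. The arm is clear at 187 mm height, with about zero force.
- **What disagreed:** On the first sweep the tool was pushed up about 4 mm, with 2.3 N of vertical force. I backed off, lowered the fingers to 80 mm and carried on. Loose drag on the lever read about 3.3 N instead of the expected 2.8 N.

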